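# Gauge a brass sleeve on the leaning pin and sort it

### The arm

A 6-joint arm with a two-finger parallel gripper is mounted at the origin on the work surface. World frame = base frame: x ahead of the robot, y to its left, z up, the work surface at z = 0. Lengths are in m, angles in degrees, forces in N, time in s.
With the tool pointing down it reaches from about 0.325 to 0.775 m from the base axis. Payload 5.5 kg.
Tool frame: the origin (TCP) lies at the centre of the arm's flange, where the gripper is bolted on; the fingertips stand 182 mm ahead of it and the grasp point (between the pads) lies 163 mm ahead of it; z points along the fingers, y is the direction in which the jaws open and shut (so a half turn about z gives the same grasp; the last joint's range is limited). The gripper opens to 88 mm and grips with 3 to 60 N. Pads are 20 mm wide; open, the fingers measure 115 mm over their backs; the gripper's body (75 mm by 178 mm) begins 61 mm behind the grasp point.
Start: joints at [-73.15, 5.22, 70.514, -0, 104.267, -3.249], TCP at [0.206, -0.563, 0.405] pointing down, gripper open.
Joint ranges: [-164.24, 164.24], [-49.07, 125.15], [9.68, 141.18], [-86.29, 266.29], [3.28, 154.24], [-151.56, 151.56]. Speed limits (degrees/s): [147.25, 147.25, 172.46, 180, 180, 180].

### API

Orientations are given as [roll, pitch, yaw] about the fixed x, y, z axes, in that order (R = Rz(yaw) Ry(pitch) Rx(roll)).
In Python, from station import r gives the robot as it stands. The module is installed in compiled form; this text tells all that it offers. Calls block until the motion is done:
- r.reach(position, orientation): joint-space move of the TCP to a pose.
- r.servo_line(position, rotation=None, speed=0.15): straight line of the TCP; rotation=None keeps the orientation; speed is the mean speed in m/s.
- r.move_joints(angles): joint-space move.
- r.let_go() and r.grab(squeeze=None): open the fingers fully, or close them until they stop; squeeze is the grip in N (None keeps the last).
- r.wait(seconds).
- r.inverse_kinematics(position, orientation): joint angles nearest the present ones, or None.
- r.sense(): the state.
- r.snapshot(name): name is "side" or "top"; returns a dict with "frame" (400x640x3 uint8, red, green, blue), "fx", "fy", "cx", "cy" (pixels), "R" (3x3) and "t" (3): a world point X has camera coordinates R X + t. Camera axes: x right, y down, z forward; pixel columns grow to the right and rows downward; lengths in m; the calibration is good to about 2 mm. A picture is of the moment at which its call begins. There is no depth.
A pose or a line that the arm cannot do raises r.IKError and nothing moves.
- r.hand_in(): hands the job in, once; it reports no verdict.
The state is a dict: "clock": time; "joints": joint angles; "joint_vel": joint speeds; "joint_torque": joint torques, N m; "tcp_pos": TCP position; "orientation": TCP orientation; "contact_force": force on the tool from outside, world axes, zero at the start; "torque": the same for the moment, N m; "opening": finger opening in m.
Only numpy, scipy, OpenCV 4.12 (cv2) and the standard library are available. Lean on these libraries where they do the work, as an engineer would, in place of code of your own. Each camera call takes 0.05 s, during which the arm holds its last target.

### The job

Take the cap off the leaning gauge pin and stand it, mouth down, in the low wooden cup; then slide the brass sleeve that waits on the steel bench block squarely over the pin, without forcing it, as far as it will go. If it goes right down to the collar, take it off and stand it upright in the rectangular wooden tray; if it stops at the cone of the pin, stand it upright in the round tin. Leave the sleeve on the soldering board and everything else as they are.

Things in the scene. Friction and masses are not known exactly. Their poses are not given: they have to be found in the camera images.
- gauge: the gauge stand: a heavy blue cast base, 120 x 110 x 20 mm (x, y, z), fixed to the bench, with a round boss that leans 30 degrees towards the stand's front (its -x); origin at the centre of its underside
- pin: the steel gauge pin on the stand, leaning 30 degrees from vertical: 25 mm diameter, 62 mm long, of which the last 10 mm are a cone that narrows to 10 mm. Origin on the pin's axis at the upper face of its collar (50 mm diameter, 6 mm thick); z runs along the pin to its tip
- pin_tip (a point): the centre of the free end of the gauge pin, 62 mm from the collar
- cap: the black protective cap that loosely covers the whole pin: a round tube closed at one end, 36 mm outside diameter, 74 mm long (slightly domed), 28 mm bore; origin at the centre of its open mouth, which rests on the collar, z along its axis to the closed end
- cup: the low round dark-wood cup that holds the cap: 68 mm outside diameter, 28 mm high, 54 mm inside diameter, floor 8 mm thick; origin at the centre of its underside, fixed
- bench_block: the dark steel bench block on a grey pad, 90 x 90 x 20 mm, origin at the centre of its underside; the sleeve to be tested stands on it
- solder_board: the pale soldering board, 100 x 85 x 20 mm, origin at the centre of its underside; the sleeve on it is to be left alone
- sleeve_a: a brass tube, 70 mm long, 40 mm outside diameter, open at both ends, standing; origin at the centre of its lower end, z along its axis. One sleeve has a 29 mm bore (slides down to the pin's collar), the other 21 mm (stops on the cone with the tip 7 mm inside); outside they are alike. Either may wait on the bench block, the other on the soldering board.
- sleeve_b: a brass tube, 70 mm long, 40 mm outside diameter, open at both ends, standing; origin at the centre of its lower end, z along its axis. One sleeve has a 29 mm bore (slides down to the pin's collar), the other 21 mm (stops on the cone with the tip 7 mm inside); outside they are alike. Either may wait on the bench block, the other on the soldering board.
- tray: the rectangular light-wood tray for sleeves that fit: 150 x 120 mm outside, 28 mm high, walls and floor 6 mm thick; origin at the centre of its underside, fixed
- tin: the round aluminium tin for sleeves that do not fit: 132 mm outside diameter, 28 mm high, wall and floor 4 mm thick; origin at the centre of its underside, fixed
- jar: bystander: small jar, 48 mm diameter, 55 mm high, origin at the centre of its underside
- graver: bystander: wooden-handled graver, 140 mm long, lying flat, origin under its middle, x along it from handle to tip
- brush: bystander: bench brush, 170 mm long, lying flat, origin under its middle, x along it
- emery_stick: bystander: flat wooden emery stick, 200 x 26 x 12 mm, origin at the centre of its underside
- can: bystander: can, 60 mm diameter, 90 mm high, origin at the centre of its underside
Not all that is in view belongs to the job. What is shaped like the tin but pink or purple is not meant. Leave any turquoise look-alike of the sleeve_b alone.

How it is judged (in metres and radians):
On the way, in this order (a step that is already met when the one before it is completed fails the run):
1. the cap stands mouth down in the wooden cup (horizontal distance between cap and cup below 0.013 m and z of cap in the frame of cup below 0.013 m and angle between cap's own z axis and vertical below 0.1 rad and linear speed of cap below 0.02 m/s), for 0.2 s.
2. the sleeve from the bench block is tried on the pin: home against the collar if it fits, or with the tip of the pin in its bore and bearing on the cone if it does not (((z of sleeve_a in the frame of pin below 0.006 m and x of sleeve_a in the frame of pin between -0.005 and 0.005 m and y of sleeve_a in the frame of pin between -0.005 and 0.005 m and angle between the z axis of sleeve_a and the z axis of pin, either way round below 0.14 rad and distance of sleeve_b from where it was at the start of the episode below 0.02 m and horizontal distance between sleeve_b and solder_board below 0.05 m and angle between sleeve_b's own z axis and vertical below 0.1 rad) or (z of sleeve_b in the frame of pin below 0.0595 m and x of sleeve_b in the frame of pin between -0.007 and 0.007 m and y of sleeve_b in the frame of pin between -0.007 and 0.007 m and angle between the z axis of sleeve_b and the z axis of pin, either way round below 0.17 rad and contact force between sleeve_b and pin above 0.5 N and distance of sleeve_a from where it was at the start of the episode below 0.02 m and horizontal distance between sleeve_a and solder_board below 0.05 m and angle between sleeve_a's own z axis and vertical below 0.1 rad))), for 0.2 s.
At the end, for the whole second after the job is handed in: Cap mouth down on the floor of the cup (within 13 mm of its centre); tested sleeve on the floor of the rectangular tray if it fitted, of the round tin if not; both upright within 0.1 rad, still; the other sleeve standing on the soldering board, moved less than 20 mm (all of step 1 and ((z of sleeve_a in the frame of tray between 0 and 0.012 m and angle between each of sleeve_a, sleeve_b's own z axis and vertical below 0.1 rad and linear speed of sleeve_a below 0.02 m/s and x of sleeve_a in the frame of tray between -0.05 and 0.05 m and y of sleeve_a in the frame of tray between -0.035 and 0.035 m and distance of sleeve_b from where it was at the start of the episode below 0.02 m and horizontal distance between sleeve_b and solder_board below 0.05 m) or (z of sleeve_b in the frame of tin between 0 and 0.012 m and angle between each of sleeve_b, sleeve_a's own z axis and vertical below 0.1 rad and linear speed of sleeve_b below 0.02 m/s and horizontal distance between sleeve_b and tin below 0.043 m and distance of sleeve_a from where it was at the start of the episode below 0.02 m and horizontal distance between sleeve_a and solder_board below 0.05 m))); the robot touches nothing.
It fails at once if a sleeve is forced against the pin with more than 60 N (contact force between any of sleeve_a, sleeve_b and pin above 60 N).
It fails at once if a bystander is moved by more than 40 mm (distance of any of jar, graver, brush, emery_stick, can from where it was at the start of the episode above 0.04 m).
It also fails if it takes over 56 s, if anything falls off the work surface, if the arm or the gripper's body presses on something with over 40 N, if the wrist force passes 120 N, or if a joint passes its speed limit or range.

## Working session

There is one attempt and no reset: what is moved stays moved. The work goes in short steps, each a Python script; the robot and the scene stay as the last script left them, time stands still between calls to the robot, and variables do not carry over. Pictures are saved under pics/ and viewed, and the job is handed in when it is done.

```bash
ls; mkdir -p pics; python3 - <<'E'
from station import r
import cv2, numpy as np
s=r.sense(); print(s)
for n in("side","top"):
    d=r.snapshot(n); print(n,d["fx"],d["fy"],d["cx"],d["cy"],np.round(d["R"],4).tolist(),np.round(d["t"],4).tolist())
    cv2.imwrite(f"pics/{n}0.png",d["frame"][:,:,::-1])
    np.savez(f"{n}0.npz",**d)
E
```

```text
pics
{'clock': 0.0, 'joints': array([-7.31496089e+01,  5.26423610e+00,  7.05807330e+01, -1.39394927e-03,
        1.04266872e+02, -3.24942069e+00]), 'joint_vel': array([-0.10208112, -0.00305239, -0.11019962,  0.04495055, -0.07210762,
       -0.01768816]), 'joint_torque': array([-4.16320072e-04, -4.46452868e+01, -4.06442928e+01,  6.98979339e-02,
        2.94518075e-02, -1.47957016e-04]), 'tcp_pos': array([ 0.2061992 , -0.56352129,  0.40350605]), 'orientation': array([-1.79888262e+02, -4.99000277e-03,  2.00994647e+01]), 'contact_force': array([ 0.0308139 , -0.63228308,  0.48428343]), 'torque': array([-0.10309222,  0.0455562 , -0.01219189]), 'opening': 0.08768259996330037}
side 362.31089936470516 362.31089936470516 326.4908970611556 198.48138863755602 [[-0.8272, -0.5615, -0.0209], [-0.3, 0.4728, -0.8286], [0.4751, -0.6792, -0.5595]] [0.4457, 0.2469, 0.9441]
top 508.22517173747326 508.22517173747326 313.90749788231415 200.7927278345023 [[0.0245, -0.9996, 0.0167], [-0.997, -0.0257, -0.0734], [0.0738, -0.0148, -0.9972]] [-0.0291, 0.5316, 1.3869]
```

View pics/side0.png

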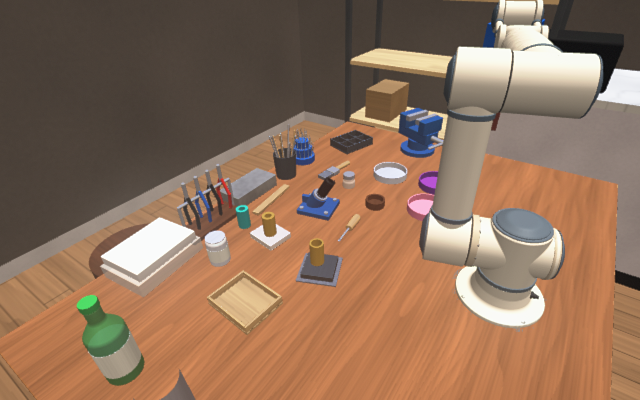

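View pics/top0.png

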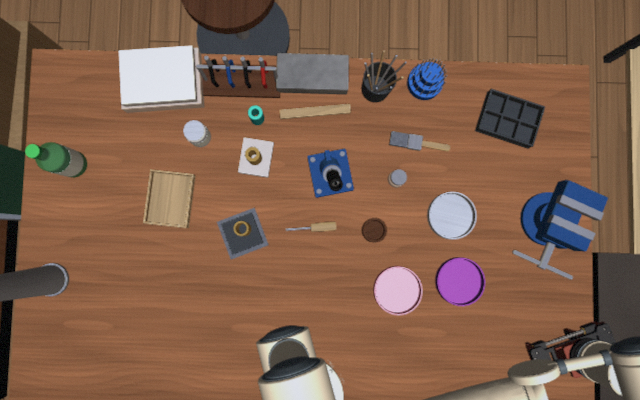

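```bash
python3 - <<'E'
import cv2
t=cv2.imread("pics/top0.png"); s=cv2.imread("pics/side0.png")
cv2.imwrite("pics/t1.png",cv2.resize(t[125:265,215:415],None,fx=4,fy=4,interpolation=cv2.INTER_CUBIC))
cv2.imwrite("pics/s1.png",cv2.resize(s[160:300,230:430],None,fx=4,fy=4,interpolation=cv2.INTER_CUBIC))
E
```

```text
(no output)
```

View pics/t1.png

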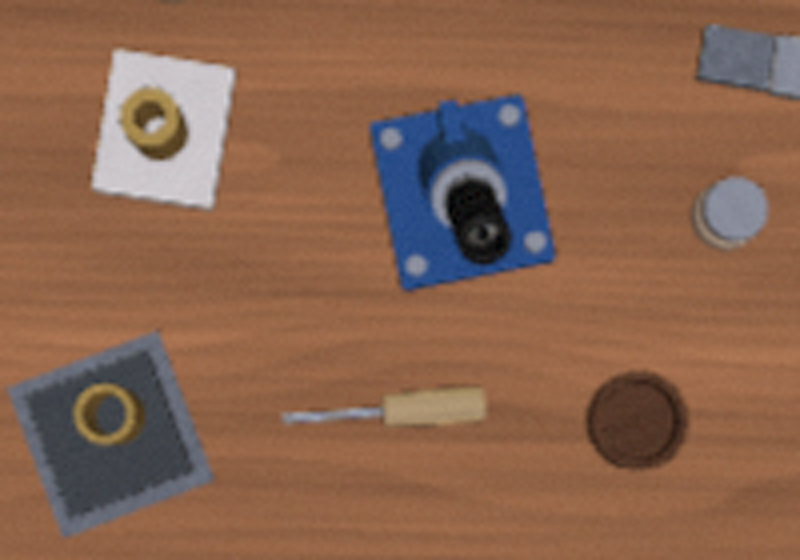

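View pics/s1.png

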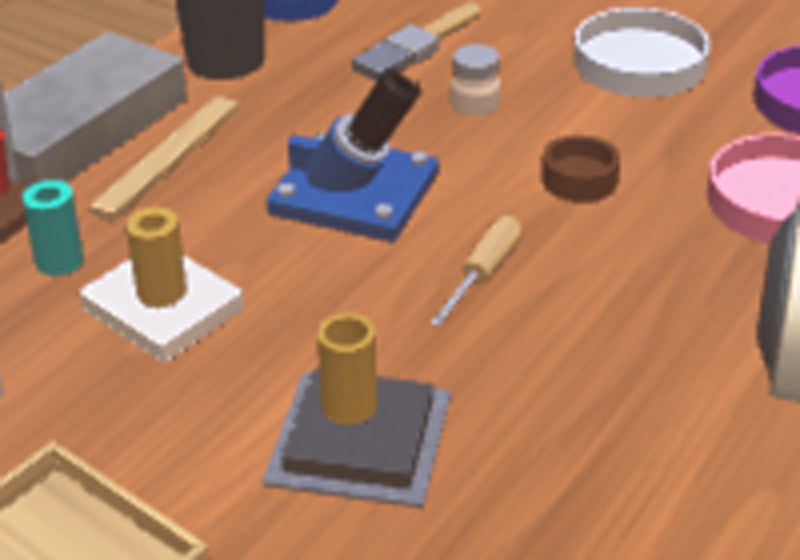

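```bash
cat > h.py <<'E'
import numpy as np, cv2
from scipy.optimize import minimize
def load(suf="0"): return {n:dict(np.load(f"{n}{suf}.npz")) for n in("side","top")}
def proj(d,P):
    p=cv2.projectPoints(np.asarray(P,float).reshape(-1,1,3),cv2.Rodrigues(d["R"])[0],d["t"],np.array([[d["fx"],0,d["cx"]],[0,d["fy"],d["cy"]],[0,0,1.]]),None)[0]
    return p.reshape(-1,2)
def frame(z):
    z=np.array(z,float)/np.linalg.norm(z); x=np.cross([0,1,0],z); x/=np.linalg.norm(x); return np.c_[x,np.cross(z,x),z]
a=np.linspace(0,2*np.pi,48,endpoint=False); C=np.c_[np.cos(a),np.sin(a),0*a]
def cyl(o,z,R,L,R2=None):
    F=frame(z); return np.r_[(C*R)@F.T+o,(C*(R2 or R)+[0,0,L])@F.T+o] if False else np.r_[(C*R)@F.T,(C*R+[0,0,L])@F.T]+o
def box(o,yaw,sx,sy,h):
    c,s=np.cos(yaw),np.sin(yaw); P=np.array([[i*sx/2,j*sy/2,k*h] for i in(-1,1) for j in(-1,1) for k in(0,1)])
    return P@np.array([[c,-s,0],[s,c,0],[0,0,1]]).T+o
def hullmask(d,P,S=4,roi=None):
    q=cv2.convexHull(proj(d,P).astype(np.float32)).reshape(-1,2)
    m=np.zeros((400*S,640*S),np.uint8)
    cv2.fillPoly(m,[np.round(((q+0.5)*S-0.5)*16).astype(np.int32)],255,shift=4)
    return cv2.resize(m,(640,400),interpolation=cv2.INTER_AREA)/255.
def ray(d,uv):
    v=np.linalg.inv(np.array([[d["fx"],0,d["cx"]],[0,d["fy"],d["cy"]],[0,0,1.]]))@[uv[0],uv[1],1]
    v=d["R"].T@v; return -d["R"].T@d["t"], v/np.linalg.norm(v)
def tri(ds,uvs):
    A=np.zeros((3,3));b=np.zeros(3);L=[]
    for d,uv in zip(ds,uvs):
        c,v=ray(d,uv); M=np.eye(3)-np.outer(v,v); A+=M;b+=M@c;L.append((c,v))
    X=np.linalg.solve(A,b); return X,[np.linalg.norm(np.cross(X-c,v)) for c,v in L]
def onz(d,uv,z):
    c,v=ray(d,uv); return c+v*(z-c[2])/v[2]
E
python3 - <<'E'
from h import *
D=load(); S,T=D["side"],D["top"]
tc=lambda u,v:(215+(u+.5)/4-.5,125+(v+.5)/4-.5); sc=lambda u,v:(230+(u+.5)/4-.5,160+(v+.5)/4-.5)
for n,t,s in [("sleeveblk",(106,413),(346,333)),("sleevebrd",(151,115),(155,224)),("captop",(484,234),(404,84)),("cuprim",(637,418),(580,153))]:
    X,e=tri([T,S],[tc(*t),sc(*s)]); print(n,X.round(4),np.round(e,4))
print("tin",onz(T,(452,215),.028),"tray",onz(T,(169,199),.028))
for n,d,pts in [("top",T,[(241,229),(253,155),(333,185),(374,230),(452,215),(169,199),(160,190),(345,185),(238,240)]),("side",S,[(316,255),(269,228),(325,186),(375,202),(390,173),(245,300),(390,178),(318,210)])]:
    hsv=cv2.cvtColor(d["frame"],cv2.COLOR_RGB2HSV)
    for p in pts: print(n,p,hsv[p[1],p[0]],d["frame"][p[1],p[0]])
E
```

```text
sleeveblk [0.4517 0.1744 0.0873] [0.0006 0.0006]
sleevebrd [0.6484 0.1509 0.0865] [0.0006 0.0006]
captop [ 0.5696 -0.0701  0.1229] [0.0023 0.0023]
cuprim [ 0.4578 -0.1817  0.0312] [0. 0.]
tin [ 0.5021031  -0.39740757  0.028     ] tray [0.52627722 0.3813776  0.028     ]
top (241, 229) [104  38  74] [63 69 74]
top (253, 155) [171  10 185] [185 178 180]
top (333, 185) [15 25 62] [62 59 56]
top (374, 230) [ 11 137  78] [78 52 36]
top (452, 215) [112  29 220] [195 202 220]
top (169, 199) [ 18  86 172] [172 148 114]
top (160, 190) [ 17  86 164] [164 140 109]
top (345, 185) [109 168 126] [ 43  74 126]
top (238, 240) [117  38  74] [63 64 74]
side (316, 255) [ 17 160 140] [140 103  52]
side (269, 228) [ 18 155 138] [138 103  54]
side (325, 186) [ 7 85 54] [54 40 36]
side (375, 202) [ 10 132 118] [118  77  57]
side (390, 173) [114  17 247] [231 234 247]
side (245, 300) [ 18  92 230] [230 197 147]
side (390, 178) [146  11 179] [178 171 179]
side (318, 210) [111 154 177] [ 70 101 177]
```

```bash
cat > fit.py <<'E'
from h import *
D=load(); S,T=D["side"],D["top"]
def mask(d,kind):
    f=cv2.cvtColor(cv2.GaussianBlur(d["frame"],(0,0),.6),cv2.COLOR_RGB2HSV).astype(int); h,s,v=f[...,0],f[...,1],f[...,2]
    lab=cv2.cvtColor(d["frame"],cv2.COLOR_RGB2LAB).astype(int)
    if kind=="cap": return (v<75)&(s<130)
    if kind=="blue": return (h>95)&(h<125)&(s>110)
    if kind=="brass": return (h>=14)&(h<=28)&(s>120)
    if kind=="cup": return (v<130)&(h<20)&(s>90)
    if kind=="tray": return (s<112)&(h>=14)&(v>90)
    if kind=="tin": return (s<70)&(v>100)
def comp(m,seed,fill=True,win=40,close=3):
    m=m.astype(np.uint8)
    w=np.zeros_like(m); u,v=map(int,seed); w[max(0,v-win):v+win,max(0,u-win):u+win]=1; m=m&w
    if close: m=cv2.morphologyEx(m,cv2.MORPH_CLOSE,np.ones((close,close),np.uint8))
    n,l,st,c=cv2.connectedComponentsWithStats(m)
    if n<2: return m
    k=l[v,u] or 1+np.argmin(np.hypot(*(c[1:]-seed).T)/np.sqrt(st[1:,4]))
    m=(l==k).astype(np.uint8)
    if fill:
        cs,_=cv2.findContours(m,cv2.RETR_EXTERNAL,cv2.CHAIN_APPROX_NONE); cv2.drawContours(m,[cv2.convexHull(max(cs,key=cv2.contourArea))],-1,1,-1)
    return m.astype(float)
def fit(model,p0,step,views):
    def f(p): return sum(np.abs(hullmask(d,model(p))-m).sum()/m.sum() for d,m in views)
    b=None
    for k in(1,.4,.15):
        x0=b.x if b is not None else np.array(p0,float)
        sim=np.vstack([x0]+[x0+k*np.eye(len(x0))[i]*step[i] for i in range(len(x0))])
        b=minimize(f,x0,method="Nelder-Mead",options=dict(initial_simplex=sim,maxiter=250,xatol=1e-5,fatol=1e-4))
    return b.x,b.fun
E
cat > run1.py <<'E'
from fit import *
def show(name,views,P):
    for nm,(d,m) in zip("ts",views):
        im=d["frame"][:,:,::-1].copy(); ys,xs=np.nonzero(m); 
        q=cv2.convexHull(proj(d,P).astype(np.float32)).reshape(-1,2)
        x0,y0=max(0,int(q[:,0].min())-15),max(0,int(q[:,1].min())-15); x1,y1=int(q[:,0].max())+15,int(q[:,1].max())+15
        k=4; c=cv2.resize(im[y0:y1,x0:x1],None,fx=k,fy=k,interpolation=cv2.INTER_NEAREST)
        cv2.polylines(c,[np.round((q-[x0,y0]+.5)*k).astype(np.int32)],True,(0,0,255),1)
        cs,_=cv2.findContours(cv2.resize(m[y0:y1,x0:x1].astype(np.uint8),None,fx=k,fy=k,interpolation=cv2.INTER_NEAREST),cv2.RETR_EXTERNAL,cv2.CHAIN_APPROX_NONE); cv2.drawContours(c,cs,-1,(0,255,0),1)
        tiles.append(cv2.resize(c,(200,200*c.shape[0]//c.shape[1]))[:290])
tiles=[]
up=[0,0,1.]
def go(name,kind,tseed,sseed,model,p0,step,win=40,**k):
    v=[(T,comp(mask(T,kind),tseed,win=win,**k)),(S,comp(mask(S,kind),sseed,win=win,**k))]
    x,f=fit(model,p0,step,v); print(name,x.round(4),round(f,3)); show(name,v,model(x)); return x
go("sleeve","brass",(245,231),(316,255),lambda p:cyl(p,up,.02,.07),[.4517,.1744,.02],[.004]*3,win=22)
def axis(l,y): return [-np.sin(l)*np.cos(y),-np.sin(l)*np.sin(y),np.cos(l)]
def capm(p):
    z=np.array(axis(p[3],p[4])); return cyl(p[:3],z,.018,.0725)
go("cap","cap",(332,180),(322,190),capm,[.605,-.058,.055,.52,.25],[.005,.005,.005,.05,.1],win=24)
go("cup","cup",(374,230),(375,202),lambda p:cyl(p,up,.034,.028),[.457,-.182,.0],[.004]*3,win=20)
go("tin","tin",(452,215),(390,173),lambda p:cyl(p,up,.066,.028),[.5,-.4,.0],[.004]*3,win=32)
go("tray","tray",(169,199),(245,300),lambda p:box(p[:3],p[3],.12,.15,.028),[.526,.381,.0,0],[.004]*3+[.05],win=45)
W=max(t.shape[0] for t in tiles); tiles=[cv2.copyMakeBorder(t,0,290-t.shape[0],0,0,cv2.BORDER_CONSTANT) for t in tiles]
for i in range(0,len(tiles),8):
    ts=tiles[i:i+8]; ts+= [np.zeros((290,200,3),np.uint8)]*(8-len(ts)); cv2.imwrite(f"pics/fit{i//8}.png",np.vstack([np.hstack(ts[:4]),np.hstack(ts[4:])]))
E
python3 run1.py
```

```text
sleeve [0.4517 0.1757 0.0214] 0.271
cap [ 0.6061 -0.0616  0.058   0.5321  0.2074] 0.547
cup [ 4.554e-01 -1.830e-01  1.000e-04] 0.175
tin [ 0.503  -0.4009  0.0006] 0.084
tray [0.5327 0.3735 0.0068 0.0104] 0.744
```

View pics/fit0.png

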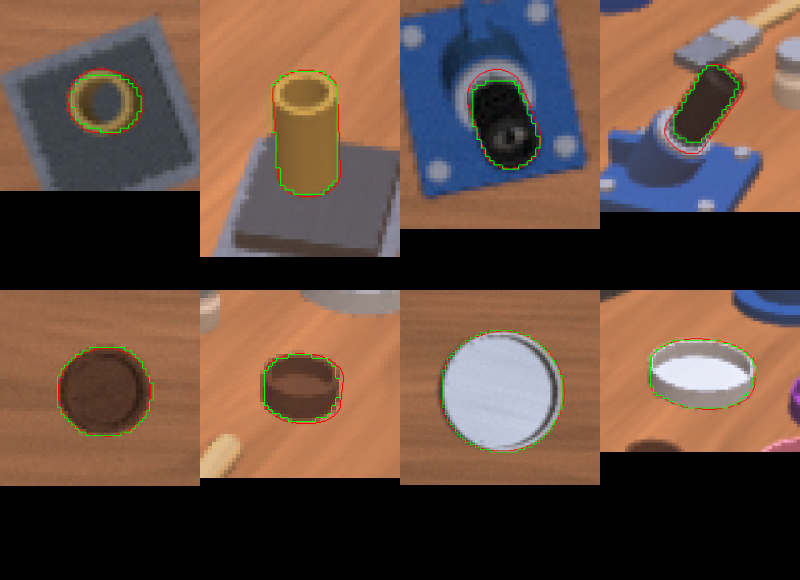

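View pics/fit1.png

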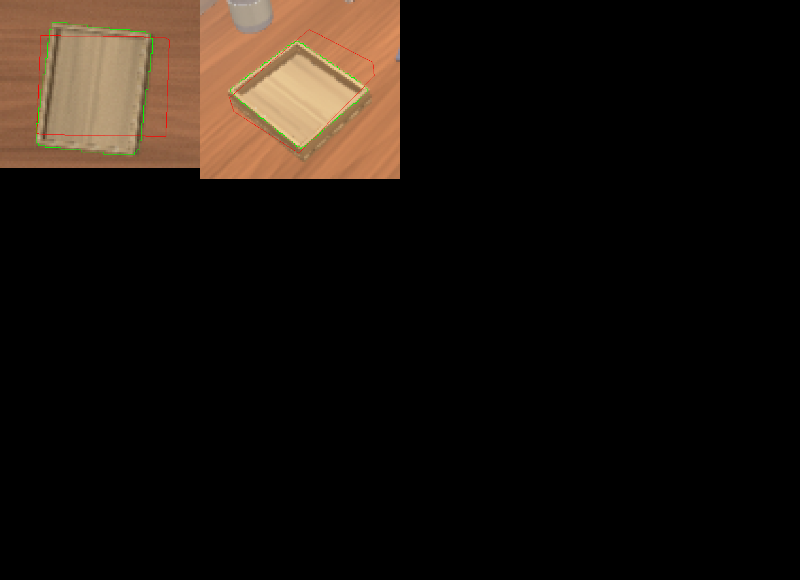

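```bash
cat > run2.py <<'E'
from fit import *
import fit as F
exec(open('run1.py').read().split('tiles=[]')[0].split('import *',1)[1])
tiles=[]; up=[0,0,1.]
om=F.mask
def mask(d,kind):
    f=cv2.cvtColor(d["frame"],cv2.COLOR_RGB2HSV).astype(int); h,s,v=f[...,0],f[...,1],f[...,2]
    if kind=="cap": return (v<88)&(s<140)
    if kind=="brass": return (s>75)&(h>10)&(h<32)
    return om(d,kind)
exec("def go"+open('run1.py').read().split('def go')[1].split('\ngo(')[0])
def axis(l,y): return [-np.sin(l)*np.cos(y),-np.sin(l)*np.sin(y),np.cos(l)]
tc=lambda u,v:(215+(u+.5)/4-.5,125+(v+.5)/4-.5)
q=[onz(T,tc(*c),.021)[:2] for c in[(390,138),(509,115),(535,241),(416,265)]]
e=[q[0]-q[3],q[1]-q[2]]; g=[q[0]-q[1],q[3]-q[2]]
print("yaw",[np.arctan2(a[1],a[0]) for a in e],[np.arctan2(-a[0],a[1]) for a in g],"ctr",np.mean(q,0))
go("sleeve","brass",(245,231),(316,255),lambda p:cyl(p,up,.02,.07),[.4517,.1744,.02],[.004]*3,win=22)
go("cap","cap",(332,180),(322,190),lambda p:cyl(p[:3],axis(p[3],p[4]),.018,.073),[.605,-.058,.055,.52,.2],[.005,.005,.005,.05,.1],win=24)
go("cap30","cap",(332,180),(322,190),lambda p:cyl(p[:3],axis(np.pi/6,.2),.018,.073),[.605,-.058,.055],[.005,.005,.005],win=24)
go("tray","tray",(169,199),(245,300),lambda p:box([p[0],p[1],.027],p[2],.15,.12,.001),[.526,.381,0],[.004]*2+[.05],win=45)
tiles=[cv2.copyMakeBorder(t,0,290-t.shape[0],0,0,cv2.BORDER_CONSTANT) for t in tiles]
cv2.imwrite("pics/fit2.png",np.vstack([np.hstack(tiles[:4]),np.hstack(tiles[4:])]))
E
python3 run2.py
```

```text
yaw [np.float64(0.2251136824904309), np.float64(0.2225620494132021)] [np.float64(0.21959186137971964), np.float64(0.22574857828342404)] ctr [ 0.6133862  -0.05915682]
sleeve [0.4511 0.1757 0.022 ] 0.798
cap [ 0.6017 -0.0609  0.0653  0.4821  0.2292] 0.4
cap30 [ 0.6038 -0.0613  0.0646] 0.42
tray [ 0.5286  0.3855 -0.0898] 0.087
```

View pics/fit2.png

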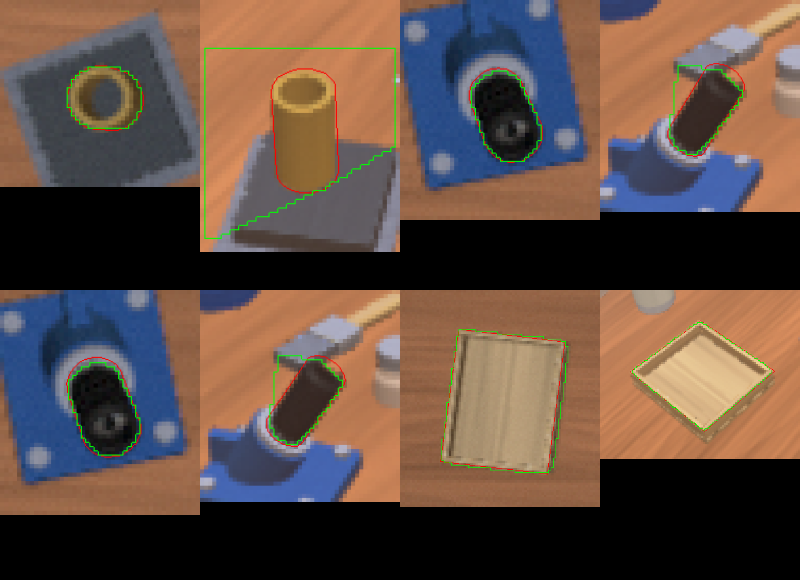

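```bash
cat > run3.py <<'E'
src=open('run2.py').read()
pre,post=src.split('go("sleeve"',1)
exec(pre)
def mask(d,kind):
    f=cv2.cvtColor(d["frame"],cv2.COLOR_RGB2HSV).astype(int); h,s,v=f[...,0],f[...,1],f[...,2]
    if kind=="cap":
        m=((v<88)&(s<140)).astype(np.uint8)
        if d is S:
            m[:,:312]=0; m[:176,:321]=0
        return cv2.morphologyEx(m,cv2.MORPH_OPEN,np.ones((3,3),np.uint8))
    return (s>75)&(h>10)&(h<32) if d is T else (h>=14)&(h<=28)&(s>120)
go("sleeve","brass",(245,231),(316,255),lambda p:cyl(p,up,.02,.07),[.4517,.1744,.02],[.004]*3,win=22)
go("cap","cap",(332,180),(322,190),lambda p:cyl(p[:3],axis(p[3],p[4]),.018,.073),[.605,-.058,.055,.52,.2],[.005,.005,.005,.05,.1],win=24)
go("cap30","cap",(332,180),(322,190),lambda p:cyl(p[:3],axis(np.pi/6,.223),.018,.073),[.605,-.058,.055],[.005,.005,.005],win=24)
go("board","brass",(253,155),(269,228),lambda p:cyl(p,up,.02,.07),[.648,.151,.02],[.004]*3,win=22)
tiles=[cv2.copyMakeBorder(t,0,290-t.shape[0],0,0,cv2.BORDER_CONSTANT) for t in tiles]
cv2.imwrite("pics/fit3.png",np.vstack([np.hstack(tiles[:4]),np.hstack(tiles[4:])]))
E
python3 run3.py
```

```text
yaw [np.float64(0.2251136824904309), np.float64(0.2225620494132021)] [np.float64(0.21959186137971964), np.float64(0.22574857828342404)] ctr [ 0.6133862  -0.05915682]
sleeve [0.4516 0.1759 0.0222] 0.114
cap [ 0.5998 -0.0624  0.065   0.4291  0.148 ] 0.313
cap30 [ 0.6037 -0.0605  0.0649] 0.409
board [0.6486 0.1528 0.0254] 0.435
```

View pics/fit3.png

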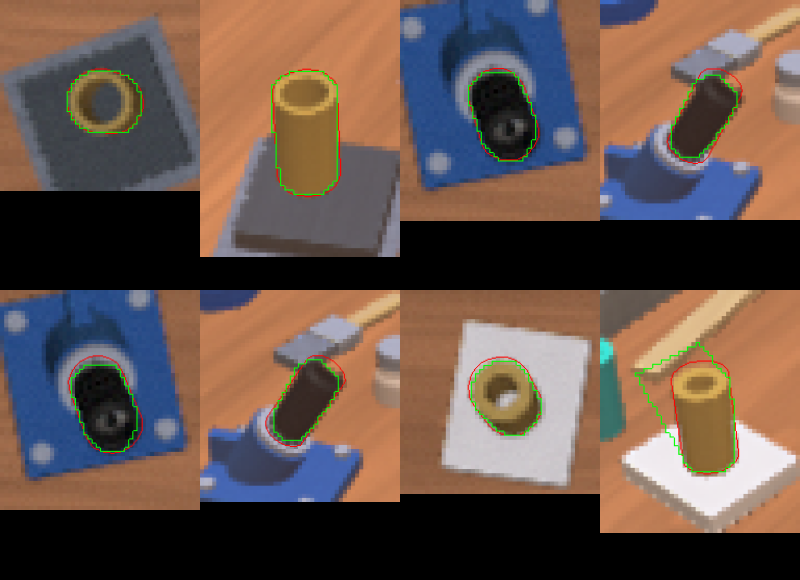

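```bash
cat > m.py <<'E'
from station import r
import numpy as np
from scipy.spatial.transform import Rotation as Ro
YAW=.223
def rot(z,y):
    z=np.array(z,float);z/=np.linalg.norm(z);y=np.array(y,float);y-=z*(z@y);y/=np.linalg.norm(y)
    return Ro.from_matrix(np.c_[np.cross(y,z),y,z]).as_euler('xyz',degrees=True)
A=np.array([-.5*np.cos(YAW),-.5*np.sin(YAW),np.cos(np.pi/6)])   # pin axis
H=np.array([-np.sin(YAW),np.cos(YAW),0])
def tilt(s=1): return rot(-A,s*H)
def down(psi): return rot([0,0,-1],[-np.sin(psi),np.cos(psi),0])
def tcp(g,z): return np.asarray(g)-.163*np.asarray(z)
Z=np.array([0,0,-1.])
def st(l=""):
    s=r.sense(); print(l,"t%.2f"%s["clock"],"F",s["contact_force"].round(1),"M",s["torque"].round(2),"op %.4f"%s["opening"],"tcp",s["tcp_pos"].round(4)); return s
E
python3 - <<'E'
from m import *
O=np.array([.6035,-.0605,.0635])
for s in(1,-1):
    for d in(.138,.048): print(s,d,r.inverse_kinematics(tcp(O+d*A,-A),tilt(s)))
    for psi in (0,.223,np.pi,np.pi+.223):
        print("cup",psi,r.inverse_kinematics(tcp([.4554,-.183,.058],Z),down(psi)))
print("sl",r.inverse_kinematics(tcp([.4516,.1759,.065],Z),down(0)),r.inverse_kinematics(tcp([.4516,.1759,.065],Z),down(np.pi)))
print("tray",r.inverse_kinematics(tcp([.527,.384,.052],Z),down(0)),r.inverse_kinematics(tcp([.527,.384,.052],Z),down(np.pi)))
E
```

```text
1 0.138 [ -21.64553779  -28.2777942   110.07632186   17.14829584   73.45996558
 -125.70843257]
1 0.048 [ -18.24593688  -19.53836068  111.62688473   16.86856205   62.62856427
 -125.44834675]
cup 0 [ -25.86483863   -9.35212709  103.44381333    0.           85.90831375
 -115.86483863]
cup 0.223 [-2.58648386e+01 -9.35212709e+00  1.03443813e+02 -2.54444375e-14
  8.59083138e+01 -1.28641797e+02]
cup 3.141592653589793 [-2.58648386e+01 -9.35212709e+00  1.03443813e+02 -2.54444375e-14
  8.59083138e+01  6.41351614e+01]
cup 3.364592653589793 [-2.58648386e+01 -9.35212709e+00  1.03443813e+02 -2.54444375e-14
  8.59083138e+01  5.13582025e+01]
-1 0.138 [-21.64553779 -28.2777942  110.07632186  17.14829584  73.45996558
  54.29156743]
-1 0.048 [-18.24593688 -19.53836068 111.62688473  16.86856205  62.62856427
  54.55165325]
cup 0 [ -25.86483863   -9.35212709  103.44381333    0.           85.90831375
 -115.86483863]
cup 0.223 [-2.58648386e+01 -9.35212709e+00  1.03443813e+02 -2.54444375e-14
  8.59083138e+01 -1.28641797e+02]
cup 3.141592653589793 [-2.58648386e+01 -9.35212709e+00  1.03443813e+02 -2.54444375e-14
  8.59083138e+01  6.41351614e+01]
cup 3.364592653589793 [-2.58648386e+01 -9.35212709e+00  1.03443813e+02 -2.54444375e-14
  8.59083138e+01  5.13582025e+01]
sl [ 17.25827619 -10.63045772 103.84456922   0.          86.7858885
 -72.74172381] [ 1.72582762e+01 -1.06304577e+01  1.03844569e+02 -2.54444375e-14
  8.67858885e+01  1.07258276e+02]
tray [ 33.09016768  15.61981652  78.17963844   0.          86.20054504
 -56.90983232] [ 3.30901677e+01  1.56198165e+01  7.81796384e+01 -2.54444375e-14
  8.62005450e+01  1.23090168e+02]
```

```bash
python3 - <<'E'
from m import *
import cv2
O=np.array([.6035,-.0605,.0635])
r.reach(tcp(O+.14*A,-A),tilt(-1)); st("standoff")
for n in("side","top"):
    d=r.snapshot(n); np.savez(n+"1.npz",**d); cv2.imwrite(f"pics/{n}1.png",cv2.resize(d["frame"][100:260,240:440][:,:,::-1],None,fx=4,fy=4,interpolation=cv2.INTER_CUBIC))
E
python3 -c "
import cv2,numpy as np
a=cv2.imread('pics/side1.png')[:,:];b=cv2.imread('pics/top1.png')
cv2.imwrite('pics/c1.png',cv2.resize(np.vstack([a,b]),None,fx=.45,fy=.45))"
```

```text
standoff t2.22 F [-0.1 -1.   0.1] M [-0.06  0.24 -0.01] op 0.0878 tcp [ 0.4558 -0.0946  0.3262]
```

View pics/c1.png

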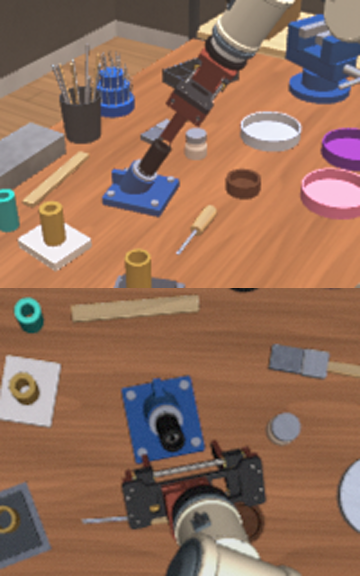

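The side view shows the fingers coaxial with the cap, and the top view shows the cap centred between the jaws. I'll go in and grab it.

```bash
python3 - <<'E'
from m import *
import cv2
O=np.array([.6035,-.0605,.0635])
r.servo_line(tcp(O+.048*A,-A),speed=.08); st("in")
r.grab(20); st("grab"); 
for n in("side","top"):
    d=r.snapshot(n); np.savez(n+"2.npz",**d); cv2.imwrite(f"pics/{n}2.png",d["frame"][100:260,240:440][:,:,::-1])
a=cv2.imread('pics/side2.png');b=cv2.imread('pics/top2.png')
cv2.imwrite('pics/c2.png',cv2.resize(np.hstack([a,b]),None,fx=2,fy=2,interpolation=2))
E
```

```text
in t3.62 F [0.7 0.9 0.5] M [-0.04  0.25 -0.04] op 0.0880 tcp [ 0.5007 -0.0839  0.247 ]
grab t4.49 F [0.9 1.  0.6] M [0.15 0.14 0.08] op 0.0348 tcp [ 0.5006 -0.0837  0.2462]
```

View pics/c2.png

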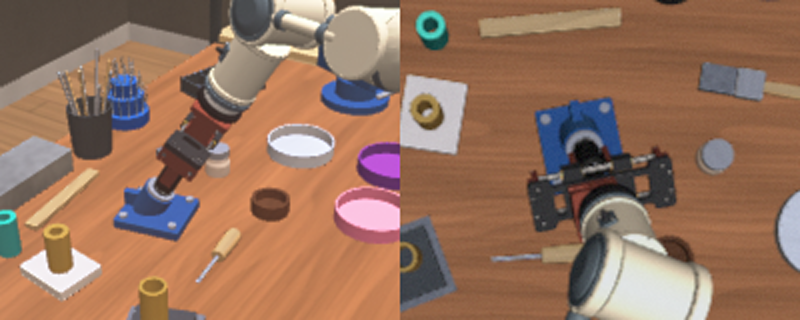

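```bash
python3 - <<'E'
from m import *
import cv2
O=np.array([.6035,-.0605,.0635])
r.servo_line(tcp(O+.068*A,-A),speed=.06); st("up20")
r.servo_line(tcp(O+.14*A,-A),speed=.15); st("out")
for n in("side","top"):
    d=r.snapshot(n); np.savez(n+"3.npz",**d); cv2.imwrite(f"pics/{n}3.png",d["frame"][100:260,240:440][:,:,::-1])
a=cv2.imread('pics/side3.png');b=cv2.imread('pics/top3.png')
cv2.imwrite('pics/c3.png',cv2.resize(np.hstack([a,b]),None,fx=2,fy=2,interpolation=2))
E
```

```text
up20 t5.08 F [0.5 1.3 0.1] M [0.1  0.05 0.03] op 0.0343 tcp [ 0.4909 -0.0862  0.2639]
out t5.71 F [-0.2  0.6 -1. ] M [-0.06  0.29  0.02] op 0.0344 tcp [ 0.4558 -0.0941  0.3248]
```

View pics/c3.png

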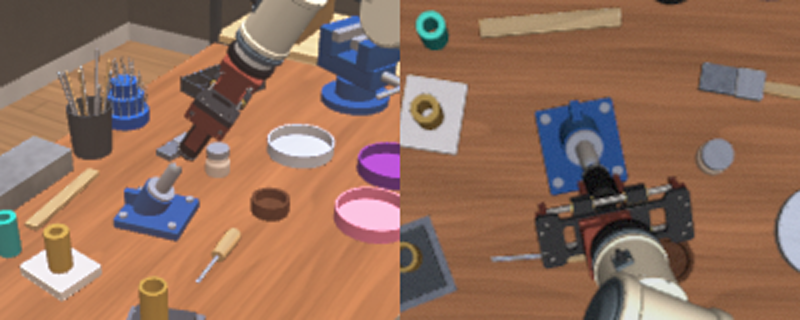

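```bash
python3 - <<'E'
from m import *
import cv2
C=np.array([.4554,-.183,0])
r.reach(tcp(C+[0,0,.14],Z),down(np.pi+YAW)); st("above")
for n in("side","top"):
    d=r.snapshot(n); np.savez(n+"4.npz",**d); cv2.imwrite(f"pics/{n}4.png",d["frame"][100:260,240:440][:,:,::-1])
a=cv2.imread('pics/side4.png');b=cv2.imread('pics/top4.png')
cv2.imwrite('pics/c4.png',cv2.resize(np.hstack([a,b]),None,fx=2,fy=2,interpolation=2))
E
```

```text
above t6.42 F [-0.5  0.4 -0.4] M [0.05 0.06 0.01] op 0.0347 tcp [ 0.4559 -0.1826  0.302 ]
```

View pics/c4.png

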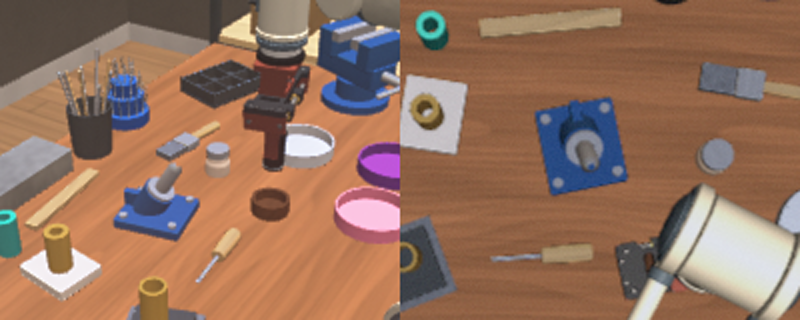

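```bash
python3 - <<'E'
from m import *
import cv2
C=np.array([.4554,-.183,0])
r.servo_line(tcp(C+[0,0,.062],Z),speed=.12); s=st("low")
z=.062
while z>.049:
    z-=.0015; r.servo_line(tcp(C+[0,0,z],Z),speed=.03); s=r.sense()
    if s["contact_force"][2]>4: break
st("touch %.4f"%z)
d=r.snapshot("side"); cv2.imwrite("pics/c5.png",cv2.resize(d["frame"][130:250,300:460][:,:,::-1],None,fx=4,fy=4,interpolation=2))
E
```

```text
low t7.33 F [-0.  -0.5 -0.7] M [ 0.   -0.01 -0.01] op 0.0346 tcp [ 0.4556 -0.183   0.2259]
touch 0.0530 t8.82 F [-1.5  1.9 10.4] M [ 0.53  0.29 -0.01] op 0.0343 tcp [ 0.456  -0.1829  0.218 ]
```

View pics/c5.png

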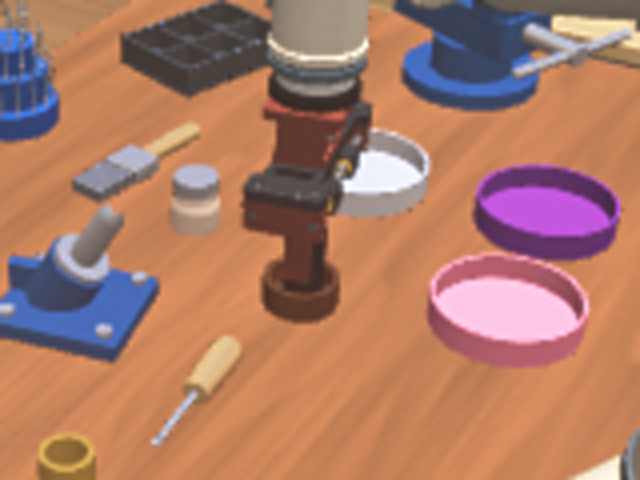

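```bash
python3 - <<'E'
from m import *
import cv2
C=np.array([.4554,-.183,0])
r.servo_line(tcp(C+[0,0,.055],Z),speed=.03); st("ease")
r.let_go(); st("rel")
r.servo_line(tcp(C+[0,0,.16],Z),speed=.2); st("up")
r.reach(tcp([.4516,.1759,.17],Z),down(np.pi)); st("over sleeve")
for n in("side","top"):
    d=r.snapshot(n); np.savez(n+"5.npz",**d); cv2.imwrite(f"pics/{n}5.png",d["frame"][:,:,::-1])
a=cv2.imread('pics/side5.png')[140:290,240:440];b=cv2.imread('pics/top5.png')[120:270,220:420]
cv2.imwrite('pics/c6.png',cv2.resize(np.vstack([a,b]),None,fx=2,fy=2,interpolation=2))
E
```

```text
ease t9.12 F [ 0.7 -0.1  2.3] M [-0.02  0.06 -0.03] op 0.0345 tcp [ 0.4554 -0.1831  0.218 ]
rel t10.07 F [-0.4 -0.2  0.4] M [ 0.04  0.01 -0.  ] op 0.0874 tcp [ 0.4554 -0.183   0.218 ]
up t10.74 F [ 0.4  0.2 -0.2] M [ 0.02 -0.04  0.  ] op 0.0876 tcp [ 0.4553 -0.1829  0.3219]
over sleeve t12.09 F [-0.2  0.4  0.6] M [0.01 0.01 0.03] op 0.0881 tcp [0.4518 0.1753 0.3324]
```

View pics/c6.png

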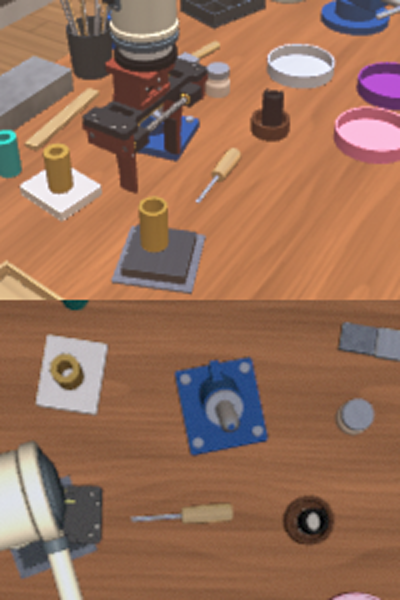

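```bash
python3 - <<'E'
from h import *
S=dict(np.load("side4.npz"));T=dict(np.load("top5.npz"))
A=np.array([-.5*np.cos(.223),-.5*np.sin(.223),np.cos(np.pi/6)]);H=np.array([-np.sin(.223),np.cos(.223),0])
O=np.array([.6035,-.0605,.0635])
out=[]
for d,(x,y) in ((T,(310,150)),(S,(300,165))):
    k=8;c=cv2.resize(d["frame"][y:y+50,x:x+50][:,:,::-1],None,fx=k,fy=k,interpolation=cv2.INTER_CUBIC)
    c2=c.copy()
    for P in (cyl(O,A,.0125,.052),cyl(O,A,.025,.0001),cyl(O+.062*A,A,.005,.0001)):
        q=proj(d,P)
        for h in (q[:48],q[48:]): cv2.polylines(c2,[np.round((h-[x,y]+.5)*k).astype(np.int32)],True,(0,0,255),1)
    out.append(np.hstack([c,c2]))
cv2.imwrite("pics/pin.png",cv2.resize(np.vstack(out),(600,600)))
E
```

```text
(no output)
```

View pics/pin.png

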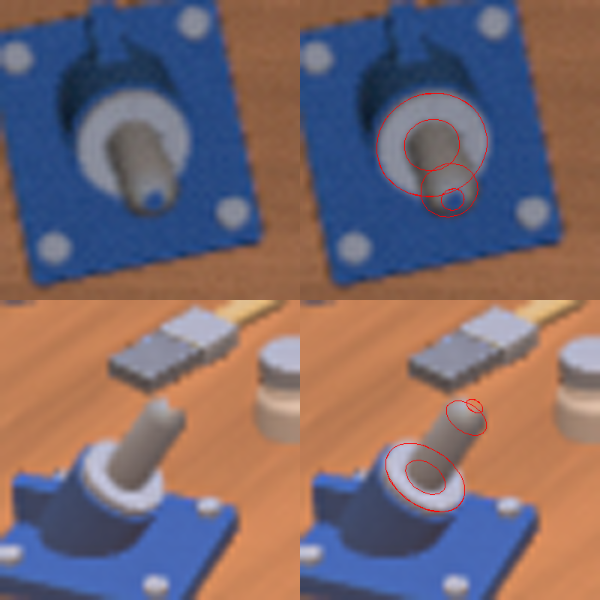

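```bash
python3 - <<'E'
from h import *
S=dict(np.load("side5.npz"));T=dict(np.load("top5.npz"))
out=[]
for d,(x,y) in ((T,(350,205)),(S,(350,170))):
    k=8;c=cv2.resize(d["frame"][y:y+50,x:x+50][:,:,::-1],None,fx=k,fy=k,interpolation=cv2.INTER_CUBIC)
    c2=c.copy()
    for P in (cyl([.4554,-.183,.008],[0,0,1],.018,.071),cyl([.4554,-.183,0],[0,0,1],.034,.028)):
        q=cv2.convexHull(proj(d,P).astype(np.float32)).reshape(-1,2)
        cv2.polylines(c2,[np.round((q-[x,y]+.5)*k).astype(np.int32)],True,(0,0,255) if len(out)>5 else (0,255,255),1)
    out.append(np.hstack([c,c2]))
cv2.imwrite("pics/cap5.png",cv2.resize(np.vstack(out),(600,600)))
E
```

```text
(no output)
```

View pics/cap5.png

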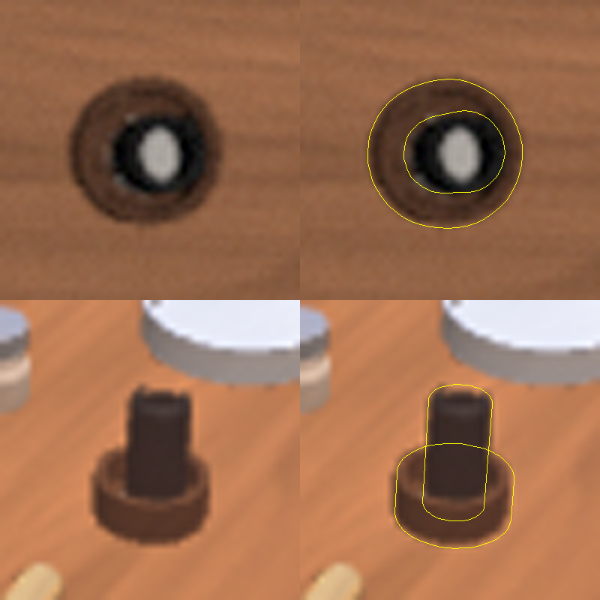

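```bash
python3 - <<'E'
from m import *
import cv2
P=np.array([.4516,.1759,0])
r.servo_line(tcp(P+[0,0,.068],Z),speed=.15); st("low")
r.grab(35); st("grab")
r.servo_line(tcp(P+[0,0,.17],Z),speed=.15); st("up")
d=r.snapshot("side"); cv2.imwrite("pics/c7.png",cv2.resize(d["frame"][140:290,240:440][:,:,::-1],None,fx=3,fy=3,interpolation=2))
O=np.array([.6035,-.0605,.0635])
for s in(1,-1):print(r.inverse_kinematics(tcp(O+(.047+.09)*A,-A),tilt(s)))
E
```

```text
low t13.03 F [-0.1  0.  -0.4] M [-0.   -0.03  0.01] op 0.0874 tcp [0.452  0.1759 0.232 ]
grab t13.83 F [-0.4  1.3 -0.1] M [ 0.35 -0.02  0.  ] op 0.0399 tcp [0.4516 0.1761 0.2311]
up t14.67 F [-0.7  0.4 -4.5] M [0.04 0.   0.04] op 0.0402 tcp [0.4514 0.1758 0.3315]
[ -21.60406877  -28.1957037   110.10734705   17.14066707   73.33977524
 -125.70229464]
[-21.60406877 -28.1957037  110.10734705  17.14066707  73.33977524
  54.29770536]
```

View pics/c7.png

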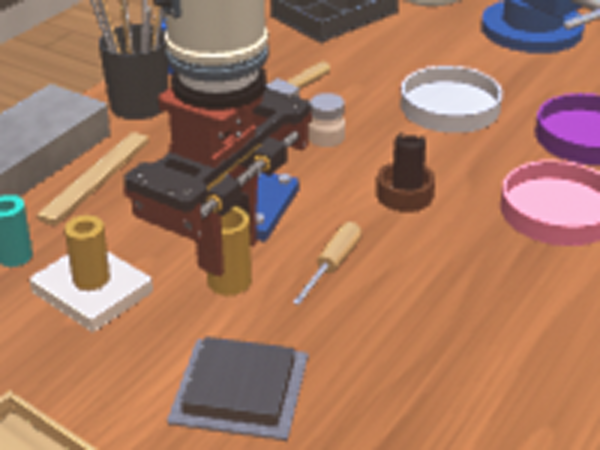

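```bash
python3 - <<'E'
from m import *
import cv2
O=np.array([.6035,-.0605,.0635])
r.reach(tcp(O+.135*A,-A),tilt(-1)); s=st("standoff"); print(s["orientation"],tilt(-1),tcp(O+.135*A,-A))
for n in("side","top"):
    d=r.snapshot(n); np.savez(n+"8.npz",**d)
    im=d["frame"][:,:,::-1]; cv2.imwrite(f"pics/{n}8.png",cv2.resize(im[140:230,270:390],None,fx=5,fy=5,interpolation=2) )
a=cv2.imread('pics/side8.png');b=cv2.imread('pics/top8.png')
cv2.imwrite('pics/c8.png',cv2.resize(np.vstack([a,b]),None,fx=.65,fy=.65))
E
```

```text
standoff t15.75 F [ 0.5  0.1 -4.2] M [-0.16  0.57  0.02] op 0.0399 tcp [ 0.4581 -0.0929  0.321 ]
[-179.88450788  -29.89526067   12.73425163] [180.         -30.          12.77695883] [ 0.45818948 -0.09345229  0.32157557]
```

View pics/c8.png

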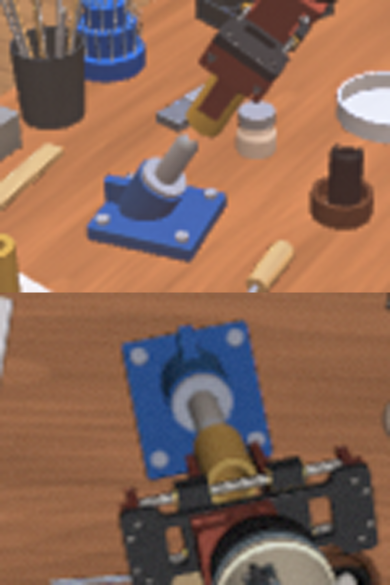

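```bash
python3 - <<'E'
from h import *
S=dict(np.load("side8.npz"));T=dict(np.load("top8.npz"))
A=np.array([-.5*np.cos(.223),-.5*np.sin(.223),np.cos(np.pi/6)])
O=np.array([.6035,-.0605,.0635]); t=np.array([.4581,-.0929,.321])
out=[]
for d,(x,y) in ((T,(310,150)),(S,(310,150))):
    k=8;c=cv2.resize(d["frame"][y:y+50,x:x+50][:,:,::-1],None,fx=k,fy=k,interpolation=cv2.INTER_CUBIC)
    c2=c.copy()
    B=t-(.163+.048)*A
    for P,l in ((cyl(O,A,.0125,.052),0),(cyl(B,A,.02,.07),0)):
        q=cv2.convexHull(proj(d,P).astype(np.float32)).reshape(-1,2)
        cv2.polylines(c2,[np.round((q-[x,y]+.5)*k).astype(np.int32)],True,(0,0,255),1)
    out.append(np.hstack([c,c2]))
cv2.imwrite("pics/al8.png",np.vstack(out)[:, :])
E
python3 -c "
import cv2;a=cv2.imread('pics/al8.png');cv2.imwrite('pics/al8b.png',cv2.resize(a,(600,600)))"
```

```text
(no output)
```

View pics/al8b.png

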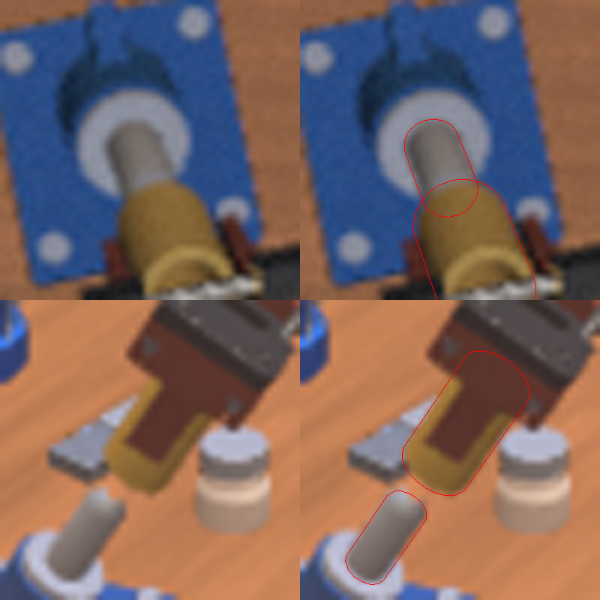

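```bash
cat > ins.py <<'E'
from m import *
import sys
def insert(O,start,end,step=.004,off=np.zeros(3),amax=9,lmax=6,v=.05):
    F0=r.sense()["contact_force"]; F0=np.array([0,0,-4.2])
    s=start
    while s>end+1e-6:
        s=max(end,s-step); r.servo_line(tcp(O+off+(s+.048)*A,-A),speed=v)
        q=r.sense(); dF=q["contact_force"]-F0; ax=dF@A; lat=dF-ax*A
        act=(q["tcp_pos"]-.163*A-.048*A-O)@A
        print("s %.1f act %.1f ax %.1f latH %.1f latV %.1f t%.2f off %s"%(s*1e3,act*1e3,ax,lat@H,lat@np.cross(H,A),q["clock"],(off*1e3).round(1)))
        if ax>amax: return s,off,"ax"
        if np.linalg.norm(lat)>lmax:
            off=off+.0007*lat/np.linalg.norm(lat); r.servo_line(tcp(O+off+(s+.048)*A,-A),speed=.03)
    return s,off,"end"
E
python3 - <<'E'
from ins import *
O=np.array([.6035,-.0605,.0635])
print(insert(O,.087,.045)); st()
E
```

```text
s 83.0 act 82.3 ax -0.1 latH -0.4 latV -0.5 t16.10 off [0. 0. 0.]
s 79.0 act 78.5 ax -0.7 latH -0.4 latV 0.1 t16.35 off [0. 0. 0.]
s 75.0 act 74.6 ax -0.1 latH -0.9 latV 0.7 t16.60 off [0. 0. 0.]
s 71.0 act 70.6 ax -0.2 latH -0.1 latV 0.0 t16.85 off [0. 0. 0.]
s 67.0 act 66.6 ax -0.3 latH -0.1 latV -0.3 t17.10 off [0. 0. 0.]
s 63.0 act 62.6 ax -0.2 latH 1.2 latV -0.6 t17.35 off [0. 0. 0.]
s 59.0 act 58.6 ax -0.1 latH 1.0 latV -0.7 t17.60 off [0. 0. 0.]
s 55.0 act 54.6 ax -0.4 latH 0.5 latV 0.5 t17.85 off [0. 0. 0.]
s 51.0 act 50.6 ax -0.6 latH -0.3 latV 0.3 t18.10 off [0. 0. 0.]
s 47.0 act 46.6 ax 1.1 latH -0.2 latV -0.4 t18.35 off [0. 0. 0.]
s 45.0 act 44.9 ax -0.1 latH -0.5 latV -0.5 t18.60 off [0. 0. 0.]
(0.045, array([0., 0., 0.]), 'end')
 t18.60 F [-0.3 -0.6 -4.5] M [-0.12  0.56 -0.03] op 0.0398 tcp [ 0.4787 -0.0888  0.2851]
```

Past the cone without any contact, so this looks like the 29 mm bore. I'll continue to the collar.

```bash
python3 - <<'E'
from ins import *
O=np.array([.6035,-.0605,.0635])
s,off,w=insert(O,.045,.008,step=.006)
if w=="end": print(insert(O,.008,-.006,step=.0015,off=off,v=.02,amax=7))
st(); r.wait(.3); st()
E
```

```text
s 39.0 act 38.4 ax -0.3 latH 0.3 latV 0.7 t18.87 off [0. 0. 0.]
s 33.0 act 32.4 ax -0.2 latH 0.6 latV -0.2 t19.13 off [0. 0. 0.]
s 27.0 act 26.5 ax 0.3 latH -1.3 latV 0.6 t19.40 off [0. 0. 0.]
s 21.0 act 20.5 ax -0.7 latH 0.8 latV -1.3 t19.67 off [0. 0. 0.]
s 15.0 act 14.5 ax -0.1 latH 0.3 latV -1.3 t19.93 off [0. 0. 0.]
s 9.0 act 8.5 ax -0.6 latH 0.1 latV 0.4 t20.20 off [0. 0. 0.]
s 8.0 act 8.1 ax -0.4 latH -0.0 latV -0.4 t20.45 off [0. 0. 0.]
s 6.5 act 6.4 ax -0.4 latH 0.3 latV -0.0 t20.70 off [0. 0. 0.]
s 5.0 act 4.9 ax -0.1 latH 0.1 latV 0.1 t20.95 off [0. 0. 0.]
s 3.5 act 3.4 ax -0.0 latH -0.4 latV -0.1 t21.20 off [0. 0. 0.]
s 2.0 act 1.9 ax -0.3 latH -0.7 latV 0.2 t21.45 off [0. 0. 0.]
s 0.5 act 0.9 ax 4.6 latH 0.2 latV -0.1 t21.70 off [0. 0. 0.]
s -1.0 act 0.8 ax 19.1 latH 3.0 latV -6.9 t21.95 off [0. 0. 0.]
(-0.0009999999999999992, array([0., 0., 0.]), 'ax')
 t21.95 F [-15.8  -0.5   8.9] M [0.03 1.87 0.31] op 0.0401 tcp [ 0.5007 -0.0839  0.2472]
 t22.25 F [-15.8  -0.8   8.4] M [0.   1.85 0.22] op 0.0397 tcp [ 0.5007 -0.0839  0.2472]
```

```bash
python3 - <<'E'
from ins import *
import cv2
O=np.array([.6035,-.0605,.0635])
r.servo_line(tcp(O+.0482*A,-A),speed=.02); r.wait(.3); st("home")
d=r.snapshot("side"); cv2.imwrite("pics/c9.png",cv2.resize(d["frame"][150:230,270:370][:,:,::-1],None,fx=5,fy=5,interpolation=2))
E
```

```text
home t22.80 F [-5.9 -0.5  2.8] M [-0.08  0.98  0.04] op 0.0398 tcp [ 0.5006 -0.0839  0.2472]
```

View pics/c9.png

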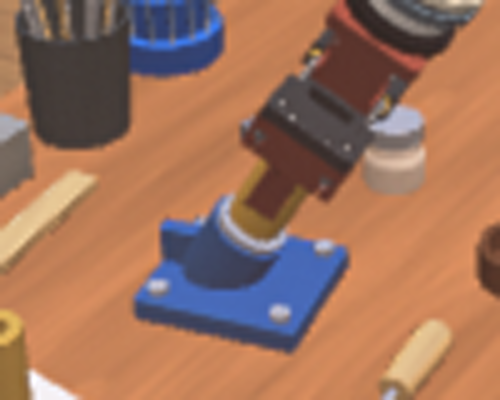

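```bash
python3 - <<'E'
from ins import *
import cv2
O=np.array([.6035,-.0605,.0635])
r.servo_line(tcp(O+.07*A,-A),speed=.08); st("w")
r.servo_line(tcp(O+.14*A,-A),speed=.15); st("out")
r.reach(tcp([.4516,.12,.2],Z),down(np.pi)); st("mid")
for p in (np.pi/2,1.5*np.pi): print(r.inverse_kinematics(tcp([.5275,.384,.056],Z),down(p)))
p=np.pi/2 if abs(r.inverse_kinematics(tcp([.5275,.384,.056],Z),down(np.pi/2))[5])<140 else 1.5*np.pi
r.reach(tcp([.5275,.384,.14],Z),down(p)); st("over tray")
out=[]
for n,(x,y) in(("side",(190,180)),("top",(110,130))):
    d=r.snapshot(n); out.append(cv2.resize(d["frame"][y:y+150,x:x+150][:,:,::-1],None,fx=2.6,fy=2.6,interpolation=2))
cv2.imwrite("pics/c10.png",np.hstack(out))
E
```

```text
w t23.27 F [ 0.5 -0.1 -4.4] M [-0.11  0.63 -0.01] op 0.0395 tcp [ 0.4899 -0.0864  0.2656]
out t23.89 F [ 0.7  0.2 -4.4] M [-0.13  0.6  -0.02] op 0.0398 tcp [ 0.4557 -0.094   0.325 ]
mid t24.75 F [ 0.1 -0.4 -4.5] M [ 0.01  0.01 -0.02] op 0.0398 tcp [0.4519 0.1199 0.3617]
[ 3.30661639e+01  1.55373049e+01  7.78614231e+01 -2.54444375e-14
  8.66012720e+01 -1.46933836e+02]
[ 3.30661639e+01  1.55373049e+01  7.78614231e+01 -2.54444375e-14
  8.66012720e+01  3.30661639e+01]
over tray t25.84 F [-1.  -0.3 -4.4] M [-0.04 -0.08  0.01] op 0.0398 tcp [0.5283 0.3824 0.3032]
```

View pics/c10.png

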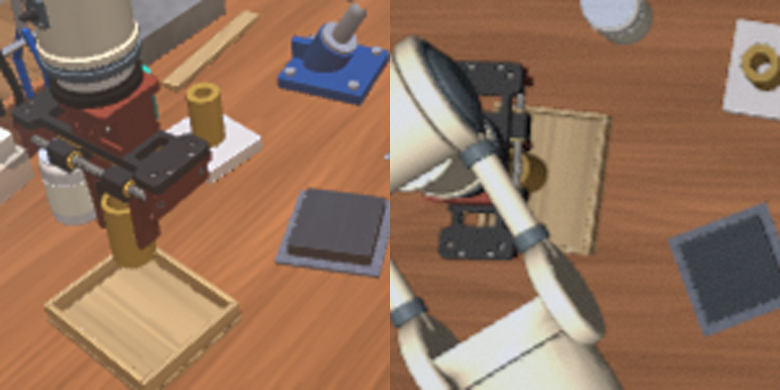

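```bash
python3 - <<'E'
from ins import *
import cv2
C=np.array([.5275,.384,0])
r.servo_line(tcp(C+[0,0,.064],Z),speed=.1); st("low")
z=.064
while z>.046:
    z-=.0015; r.servo_line(tcp(C+[0,0,z],Z),speed=.03)
    if r.sense()["contact_force"][2]>-1: break
st("touch %.4f"%z)
r.let_go(); st("rel")
r.servo_line(tcp(C+[0,0,.17],Z),speed=.15); st("up")
r.reach(tcp([.40,.12,.25],Z),down(np.pi)); st("away")
out=[]
for n in("side","top"):
    d=r.snapshot(n); np.savez(n+"11.npz",**d); cv2.imwrite(f"pics/{n}11.png",d["frame"][:,:,::-1])
E
```

```text
low t26.85 F [ 0.4  0.6 -4.3] M [ 0.01 -0.12 -0.  ] op 0.0394 tcp [0.5277 0.3842 0.228 ]
touch 0.0520 t28.85 F [-3.2 -2.3  6.2] M [-0.39  0.54  0.01] op 0.0399 tcp [0.5275 0.3841 0.2171]
rel t29.73 F [-0.5 -0.5  0.4] M [ 0.02 -0.07  0.02] op 0.0879 tcp [0.5275 0.384  0.215 ]
up t30.67 F [-0.1  0.2  0. ] M [-0.03 -0.09 -0.01] op 0.0876 tcp [0.5274 0.3839 0.3315]
away t31.83 F [ 0.5  0.2 -0.1] M [ 0.08 -0.01 -0.03] op 0.0877 tcp [0.4003 0.1203 0.4123]
```

View pics/side11.png

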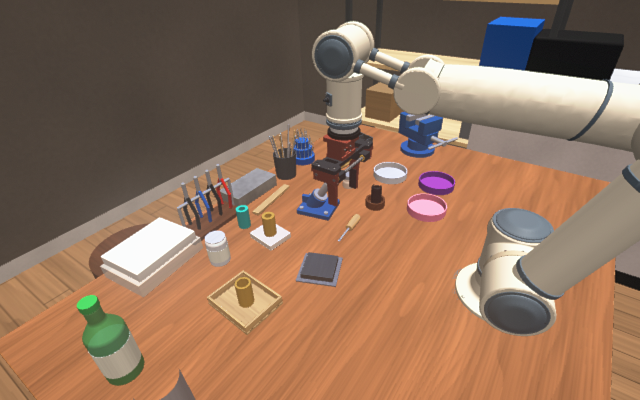

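View pics/top11.png

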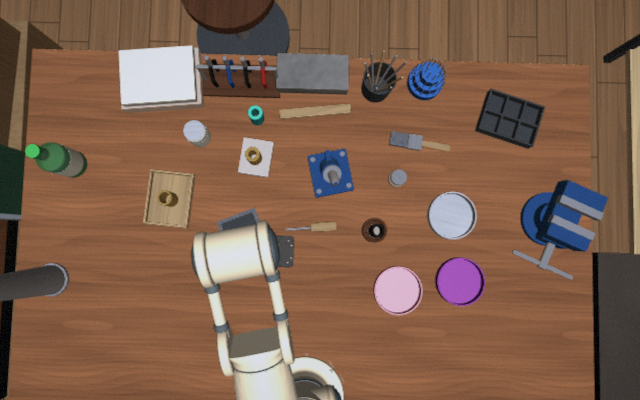

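The side view shows the sleeve upright in the tray at (244,292), the cap in the cup at (375,195) and the board sleeve still at (269,224). The top view agrees, with the sleeve at (168,198) and the cap at (375,230). Nothing else has moved and the robot is clear, so I'll hand in.

```bash
python3 -c "
from station import r
r.hand_in(); print(r.sense()['clock'])"
```

```text
the job is handed in; nothing more can be done
the job is handed in; nothing more can be done
```

The job is done and handed in. My last logged time was about 32 s of the 56 s allowed, and the hand-in gave no verdict.

- **Cap:** I drew it off along the pin's 30° axis with almost no side force and lowered it mouth down onto the floor of the cup. Both last pictures show it upright and roughly centred.
- **Sleeve test:** The sleeve from the bench block went past the cone without contact. It stopped about 1 mm from my estimate of the collar, held there more than 0.2 s, with at most about 19 N of axial force. That means it is the 29 mm bore, and its measured weight of about 4 N fits that too.
- **Sleeve placing:** I drew it off and stood it upright near the centre of the rectangular tray. The last pictures show it standing, the robot clear of everything, and the board sleeve and bystanders where they started.

**Disagreements:**
- The camera fits put the sleeve's foot at about 22 mm rather than 20 mm, which is about the calibration error.
- My free fit of the cap's lean, 24–30° depending on the mask, was unreliable because of its domed end. I used the stated 30° and the stand's yaw from its screw heads, and the insertion confirmed both.
- I first had the tray turned a quarter turn in the fit, and corrected that before using it.

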